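# Load the spin tester and start it with its key

### The arm

A 6-joint arm with a two-finger parallel gripper is mounted at the origin on the work surface. World frame = base frame: x ahead of the robot, y to its left, z up, the work surface at z = 0. Lengths are in mm, angles in rad, forces in N, time in s.
With the tool pointing down it reaches from about 275 to 725 mm from the base axis. Payload 15.9 kg.
Tool frame: the origin (TCP) lies at the very end of the fingers, on their centre line; the grasp point (between the pads) lies 19 mm behind it (env.grip_point_offset is the z of the grasp point in the tool frame, in mm); z points along the fingers, y is the line along which they close (so a half turn about z gives the same grasp; the last joint's range is limited). The gripper opens to 85 mm and grips with 20 to 120 N. Pads are 22 mm wide; open, the fingers measure 114 mm over their backs; the gripper's body (76 mm by 85 mm) begins 54 mm behind the grasp point. The pads swing forward as they close: fully open they stand 13 mm farther back than shut.
Start: joints at [1.167, 0.213, -0.034, 1.323, 0, 1.571], TCP at [196.45, 459.775, 231.306] pointing down, gripper open.
Joint ranges: [-2.98, 2.98], [-0.74, 1.72], [-1.14, 1.35], [-2.1, 2.04], [-1.57, 1.44], [-3.14, 3.14]. Speed limits (rad/s): [1.89, 1.89, 2.39, 2.57, 3.14, 3.14].

### API

Orientations are given as [roll, pitch, yaw] about the fixed x, y, z axes, in that order (R = Rz(yaw) Ry(pitch) Rx(roll)).
In Python, from rig import env gives the robot as it stands.
- The arm moves only by the tool move_arm, never from a script. Its argument "steps" is a list that holds one entry, the list of rows, each a list of 5 numbers: the shift along the world's x, y, z normalised to -1 to 1, where 1 is 0.3 m, then the turn about the world's z normalised to -1 to 1, where 1 is 60 degrees, then the opening, from 0 (shut) to 1 (fully open). A call has 1 to 10 rows; each row is the pose to reach, as a shift and turn from the pose commanded when the call began; what a row does not reach only later rows make up. A row lasts 1/10 s, in which the tool goes at most 50 mm and 8.59 degrees, less where a joint would pass 70% of its speed; a pose out of reach is approached as far as the arm can. A call with a number of a shift or a turn outside -1 to 1 is refused whole. A call with a gripper value outside its range is refused whole. The fingers move at their own pace and stop on an object; "grip_force" is the grip in N (left out, the last holds). Time passes only in rows, so rows that repeat a pose let the fingers close. It gives the time, the measured TCP pose, the force, the opening and the grip force at its end, in the units of the state.
- env.observe(): the state, without advancing time (a new reading comes with each control period).
- env.snapshot(name): name is "scene" or "top" or "wrist"; returns the picture (420x560x3 uint8, blue, green, red); there is no depth.
- env.calibration(name): a dict with "vfov" (degrees; the focal length in pixels is half the picture's height over the tangent of half this angle, whatever the lens; pixels are square), "cx", "cy" (the principal point, pixels), "D" ([k1, k2, p1, p2, k3] as OpenCV has them; the pictures are not rectified), "rvec" (rotation vector, rad) and "tvec" (3), from world to camera coordinates, as OpenCV has them. Camera axes: x right, y down, z forward; pixel columns grow to the right and rows downward; lengths in mm; the calibration is good to about 2 mm. A picture is of the moment at which its call begins: read the wrist's pose just before it. calibration takes no time and is no camera call; for the wrist camera it gives the pose at the moment of the call.
- env.close_job(): hands the job in; it is judged then, once.
The state is a dict: "clock": time; "joint_positions": joint angles; "qd": joint speeds; "effort": joint torques, N m; "tcp_pos": TCP position; "tcp_rot": TCP orientation; "wrist_force": force on the tool from outside, world axes, zero at the start; "wrist_torque": the same for the moment, N m; "gripper_width": finger opening in mm; "grip_force": force on a finger pad.
Only numpy, scipy, OpenCV 4.12 (cv2) and the standard library are available. Lean on these libraries where they do the work, as an engineer would, in place of code of your own. Each camera call takes 0.05 s, during which the arm holds its last target. There are 200 camera calls.

### The job

Lift the test rotor out of its parking block, seat its cone fully home in the cup of the drive's spindle, and while it sits there twist it by 30 degrees or more, so that the cup is seen to turn freely with it. Only then turn the key on the sloping console clockwise through ON to START, against its spring, hold it there for about a second, and let it spring back to ON. Leave the rotor seated upright, and leave the tools and other things on the bench where they are.

Things in the scene. Friction and masses are not known exactly. Their poses are not given: they have to be found in the camera images.
- rotor: Bare metal test rotor, 92 mm high, about 0.5 kg, upright at the start. From the bottom: a cone (26 mm wide below, 72 mm wide 40 mm higher, 30 degrees half angle), a disc (96 mm wide, 40 to 52 mm up), a round grip post (30 mm wide, 52 to 92 mm up). Origin: centre of the cone's small lower end; z up along its axis.
- block: Fixed black parking block, 120 x 120 x 45 mm, with a 79 mm round hole 42 mm deep. The rotor's disc rests on its top, the cone hanging in the hole. Origin: centre of the underside. It is a place only for parking.
- drive: Fixed cream drive unit, 130 x 130 x 40 mm box on the bench, that carries the spindle cup on its top. Origin: centre of the underside.
- cup_seat (a point): On the vertical axis of the steel spindle cup, where the rotor's origin lies when the rotor is home, resting on the taper (give or take 3 mm in height); 53 mm above the bench. The cup is an open taper matching the rotor's cone; its rim, 59 mm wide inside, is 29 mm above this point. The cup turns about its axis with little friction, over 60 degrees either way; this frame turns with it.
- cup_mark (a point): Mark on the cup's rim, 40 mm from its axis; shows how far the cup has turned.
- console: Fixed cream wedge, 150 mm deep, 190 mm wide, 45 mm high in front and 150 mm at the back; its face slopes 35 degrees from level, down towards its front (-x). The key stands square out of the middle of that face, so the key's axis leans 35 degrees from vertical towards the console's -x. Origin: centre of the underside.
- key_grip (a point): On the key's axis, in the key's flat black bow, 45 mm out from the console's face. Turns with the key: z along the axis, outward; x across the bow's width; y square to its flat sides. Bow: 50 mm wide (x), 10 mm thick (y), from 20 to 65 mm out from the face; below it a 12 mm neck and a steel collar 34 mm wide, 8 mm high. At OFF, x points up the slope.
- barrel (a joint): Turn of the key between OFF (0) and ON (1.1 rad), clockwise as seen looking at the face; stays where it is left (about 0.1 N m of friction). It may start a little past OFF.
- key (a joint): Further clockwise turn of the key, beyond ON to START: 0 at rest, 0.6 rad at the START stop. A spring resists with 0.2 N m at first and 0.4 N m at the stop and returns it to 0 when let go; so the barrel turns to ON first, and only then this. The key's whole turn is the sum of both joints, 1.7 rad at START.
- meter: Bystander: red hand-held meter lying flat, 160 x 75 x 36 mm. Origin: centre of the underside.
- spool: Bystander: solder spool standing on end, 64 mm wide, 48 mm high. Origin: centre of the underside.
- driver: Bystander: screwdriver lying on the bench, 180 mm long along its x. Origin: near the middle, underside.
Things that resemble listed ones, but are neither listed nor needed, are in the scene too. What is shaped like the drive but pink is not meant.

How it is judged (in metres and radians):
On the way, in this order (a step that is already met when the one before it is completed fails the run):
1. the rotor's cone is home in the spindle cup (horizontal distance between rotor and cup_seat below 0.005 m and z of rotor in the frame of cup_seat between -0.006 and 0.004 m and angle between rotor's own z axis and vertical below 0.07 rad), for 0.2 s.
2. with the rotor home, the cup has been turned by about 20 degrees or more from where it started (all of step 1 and distance of cup_mark from where it was at the start of the episode above 0.014 m), for 0.1 s.
3. the key is held at START (within 0.1 rad of its stop) for half a second (all of step 1 and value of joint key above 0.5 rad and value of joint barrel above 0.95 rad), for 0.5 s.
At the end, for the whole second after the job is handed in: The rotor is home in the spindle cup (origin within 5 mm of the cup axis, no more than 4 mm above the seat, tilted less than 0.07 rad), at rest; the key has sprung back from START (joint key below 0.06 rad) and stands at ON (joint barrel above 0.95 rad) (all of step 1 and value of joint key below 0.06 rad and value of joint barrel above 0.95 rad and linear speed of rotor below 0.02 m/s); the robot touches nothing.
It fails at once if the key turned towards ON (barrel past 0.6 rad) before the rotor is home (value of joint barrel above 0.6 rad and not (horizontal distance between rotor and cup_seat below 0.005 m and z of rotor in the frame of cup_seat between -0.006 and 0.004 m and angle between rotor's own z axis and vertical below 0.07 rad)).
It fails at once if a bystander moved by more than 30 mm (distance of any of meter, spool, driver from where it was at the start of the episode above 0.03 m).
It also fails if it takes over 69 s, if anything falls off the work surface, if the arm or the gripper's body presses on something with over 40 N, if the wrist force passes 120 N, or if a joint passes its speed limit or range.

## Working session

There is one attempt and no reset: what is moved stays moved. The work goes in short steps, Python scripts to look and compute and a tool call to move; the robot and the scene stay as the last step left them, time stands still between calls to the robot, and variables do not carry over. Pictures are saved under pics/ and viewed, at most 10 in all, crops included, and the job is handed in when it is done.

Besides the shell and the picture viewer there is one more tool, called after "Request:" as a command line: name --argument value ..., lists and objects as JSON in quotes. move_arm: Moves the arm, as the interface text tells. Its arguments: {"type":"object","properties":{"steps":{"type":"array"},"grip_force":{"type":"number"}},"required":["steps"]}

```bash
ls; mkdir -p pics; python3 - <<'E'
from rig import env
import cv2,json
for n in("scene","top"):
    cv2.imwrite(f"pics/{n}0.png",env.snapshot(n)); print(n,env.calibration(n))
print(env.observe(),env.grip_point_offset)
E
```

```text
pics
scene {'vfov': 45.13500022573935, 'cx': 269.2678589934682, 'cy': 205.05763656156793, 'D': array([-0.14974215,  0.        ,  0.        ,  0.        ,  0.        ]), 'rvec': array([ 2.18406578,  0.5475661 , -0.23601898]), 'tvec': array([-387.62474752, -157.80752256, 1816.7266146 ])}
top {'vfov': 42.472538752380736, 'cx': 279.06243634054124, 'cy': 210.11128282426088, 'D': array([-0.00566988,  0.        ,  0.        ,  0.        ,  0.        ]), 'rvec': array([ 2.16905715, -2.20285761,  0.1010826 ]), 'tvec': array([-124.99370437,  489.70059218, 1496.81819217])}
{'clock': 0.1, 'joint_positions': array([ 1.16698188e+00,  2.13312597e-01, -3.49514212e-02,  1.32348738e+00,
       -1.24536617e-05,  1.57081274e+00]), 'qd': array([ 0.00025086, -0.00304281,  0.00096425,  0.0002794 , -0.00069122,
       -0.00011514]), 'effort': array([ 1.42995170e-03, -6.87245178e+01,  4.87808812e+01,  1.21668109e-02,
        3.75612535e-05,  2.37550319e-05]), 'tcp_pos': array([196.35694257, 459.52291306, 230.88064851]), 'tcp_rot': array([-3.14063758e+00,  1.24693344e-05,  2.73776180e+00]), 'wrist_force': array([ 0.02661077, -0.21156316, -0.36093851]), 'wrist_torque': array([0.03272288, 0.03148325, 0.03366736]), 'grip_force': 0.0, 'gripper_width': 85.18388267046065} -18.700000000000003
```

View pics/scene0.png

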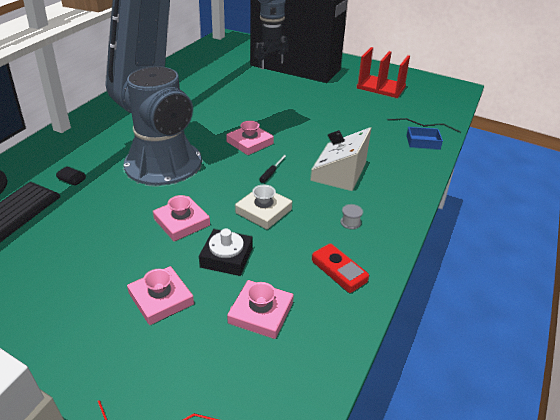

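View pics/top0.png

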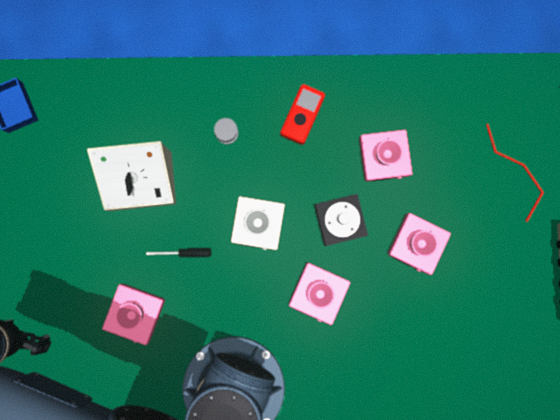

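The scene camera shows a cream drive at (264,205) and pink look-alikes at (180,213), (160,290), (262,303) and (250,135). The black block with the rotor is at (226,245) and the cream console at (340,158). In the top view these are the drive at (258,222), the rotor at (342,219), the console at (131,176), and pink ones at (388,152), (422,243), (320,293) and (130,314). Only the cream drive fits the description. I'll confirm with one enlarged crop.

```bash
cat > h.py <<'E'
import cv2,numpy as np
from rig import env
def K(c):
    f=210/np.tan(np.radians(c["vfov"])/2); return np.array([[f,0,c["cx"]],[0,f,c["cy"]],[0,0,1]])
def back(c,uv,z):
    p=cv2.undistortPoints(np.array([[uv]],float),K(c),c["D"])[0,0]
    R=cv2.Rodrigues(c["rvec"])[0]; o=-R.T@c["tvec"]; d=R.T@np.array([p[0],p[1],1]); return o+d*(z-o[2])/d[2]
def proj(c,P):
    return cv2.projectPoints(np.atleast_2d(np.array(P,float)),c["rvec"],c["tvec"],K(c),c["D"])[0][:,0]
E
python3 - <<'E'
import cv2
im=cv2.imread("pics/top0.png")
a=cv2.resize(im[132:218,76:186],None,fx=5,fy=5,interpolation=cv2.INTER_CUBIC) #550x430
b=cv2.resize(im[182:260,222:376],None,fx=5,fy=5,interpolation=cv2.INTER_CUBIC) #770x390
cv2.imwrite("pics/con.png",a);cv2.imwrite("pics/rot.png",b)
E
```

```text
(no output)
```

View pics/con.png

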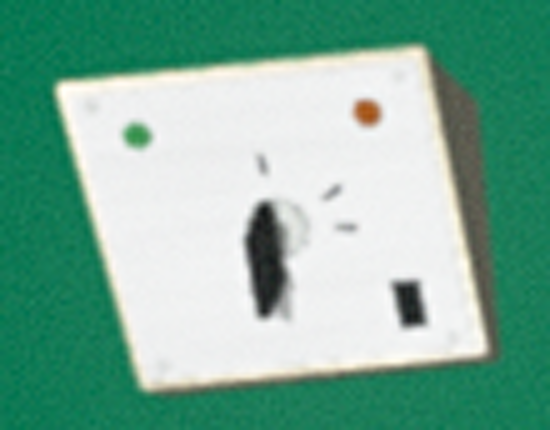

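View pics/rot.png

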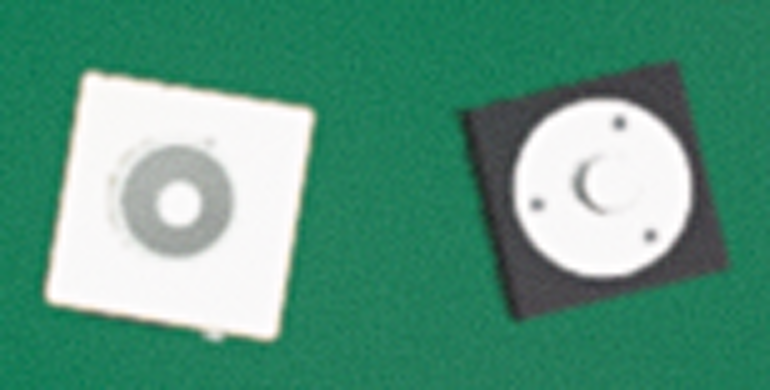

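The crops confirm it. The cream drive has its cup rim centre at crop (178,200) and the rotor disc centre is at (603,187). The console key's bow runs from (262,205) to (265,318) with its ticks going clockwise to the right, so the upslope side is image-up (about world +x).

```bash
python3 - <<'E'
from h import *
from scipy.optimize import least_squares
c=env.calibration("top")
f=lambda x,y:(222+x/5-.4,182+y/5-.4)
g=lambda x,y:(76+x/5-.4,132+y/5-.4)
print("disc",back(c,f(603,187),57),"post",back(c,f(612,183),97))
print("cup rim",back(c,f(178,200),82),"cup bottom",back(c,f(179,204),53))
B=np.mean([back(c,f(*p),40) for p in((88,72),(314,108),(278,340),(47,302))],0);print("drive",B)
uv=np.array([g(57,85),g(425,47),g(490,355),g(143,388)])
L=np.array([[75,95,150],[75,-95,150],[-75,-95,45],[-75,95,45]],float)
def W(q,P):
    s,k=np.sin(q[2]),np.cos(q[2]); P=np.atleast_2d(P); return np.c_[q[0]+k*P[:,0]-s*P[:,1],q[1]+s*P[:,0]+k*P[:,1],P[:,2]]
r=least_squares(lambda q:(proj(c,W(q,L))-uv).ravel(),[500,300,0.])
q=r.x;print("console",q,r.fun.round(1))
s,k=np.sin(np.radians(35)),np.cos(np.radians(35))
n=np.array([-s,0,k]);u=np.array([k,0,s]);F=np.array([0,0,97.5])
P=[F+65*n+25*u,F+65*n-25*u,F+45*n]
print(W(q,P), (proj(c,W(q,P))-[75.6,131.6])*5)
sc=env.calibration("scene"); print(proj(sc,W(q,P)))
E
```

```text
disc [ 457.73751275 -304.69078083   57.        ] post [ 457.31129227 -304.36804885   97.        ]
cup rim [452.65918048 -72.52694285  82.        ] cup bottom [452.18936253 -72.2282833   53.        ]
drive [452.31792189 -73.40862584  40.        ]
console [5.77938084e+02 2.60788429e+02 8.84172127e-02] [ 0.2 -0.1  0.   0.1 -0.4 -0.3  0.2  0.2]
[[561.20005661 259.30463072 165.08429379]
 [520.40244528 255.68799024 136.40547197]
 [552.22796894 258.50927005 134.36184199]] [[248.20478564 237.23954525]
 [269.71342099 322.86913312]
 [265.70518345 262.47848758]]
[[338.19805528 128.70069253]
 [325.92790051 133.42633453]
 [334.77157854 135.95745089]]
```

Request:
move_arm --steps '[[[0.29, -0.85, 0, -0.6, 1], [0.29, -0.85, 0, -0.6, 1], [0.29, -0.85, 0, -0.6, 1], [0.29, -0.85, 0, -0.6, 1], [0.29, -0.85, 0, -0.6, 1], [0.29, -0.85, 0, -0.6, 1], [0.29, -0.85, 0, -0.6, 1], [0.29, -0.85, 0, -0.6, 1]]]'

```text
clock: 0.9
tcp_pos: [283.5, 204.7, 231.3]
tcp_rot: [3.142, -0.0, 2.108]
wrist_force: [-0.1, 0.2, -0.9]
gripper_width: 85.6
grip_force: 0.0
```

Request:
move_arm --steps '[[[0.29, -0.85, 0, -0.6, 1], [0.29, -0.85, 0, -0.6, 1], [0.29, -0.85, 0, -0.6, 1], [0.29, -0.85, 0, -0.6, 1], [0.29, -0.85, 0, -0.6, 1], [0.29, -0.85, 0, -0.6, 1], [0.29, -0.85, 0, -0.6, 1], [0.29, -0.85, 0, -0.6, 1]]]'

```text
clock: 1.7
tcp_pos: [370.7, -50.0, 230.9]
tcp_rot: [-3.141, -0.0, 1.48]
wrist_force: [-0.9, 0.3, 0.7]
gripper_width: 85.4
grip_force: 0.0
```

Request:
move_arm --steps '[[[0.29, -0.85, 0, -0.3, 1], [0.29, -0.85, 0, -0.3, 1], [0.29, -0.85, 0, -0.3, 1], [0.29, -0.85, 0, -0.3, 1], [0.29, -0.85, 0, -0.3, 1], [0.29, -0.85, 0, -0.3, 1], [0.29, -0.85, 0, -0.3, 1], [0.29, -0.85, 0, -0.3, 1]]]'

```text
clock: 2.5
tcp_pos: [458.2, -303.4, 230.9]
tcp_rot: [-3.141, -0.001, 1.169]
wrist_force: [0.2, 0.1, 0.2]
gripper_width: 85.2
grip_force: 0.0
```

```bash
python3 - <<'E'
from h import *
c=env.calibration("wrist");im=env.snapshot("wrist")
cv2.imwrite("pics/w1.png",im)
print(proj(c,[[457.5,-304.5,57],[457.5,-304.5,97]]), env.observe()["joint_positions"])
E
```

```text
[[279.86777605 196.39315268]
 [279.67101157 206.33717518]] [-5.84987805e-01  3.16855471e-01  1.02650968e-01  1.35713798e+00
  3.04144314e-04  1.38732458e+00]
```

View pics/w1.png

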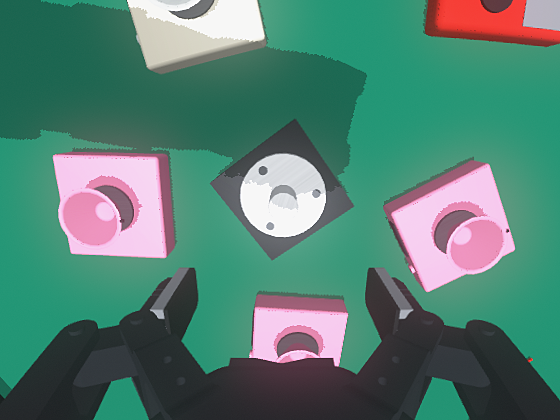

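The wrist view shows the rotor disc centred at about (284,195), against a predicted (280,196). That puts it within about 4 mm along the closing line.

```bash
python3 - <<'E'
from h import *
c=env.calibration("wrist");print(back(c,(284,195),57))
E
```

```text
[ 462.17613164 -304.75932302   57.        ]
```

Request:
move_arm --steps '[[[0.003, 0.0, -0.45, 0, 1], [0.003, 0, -0.45, 0, 1], [0.003, 0, -0.45, 0, 1], [0.003, 0, -0.45, 0, 1], [0.003, 0, -0.5, 0, 1], [0.003, 0, -0.53, 0, 1], [0.003, 0, -0.55, 0, 1], [0.003, 0, -0.555, 0, 1], [0.003, 0, -0.555, 0, 1]]]'

```text
clock: 3.45
tcp_pos: [458.6, -305.2, 65.4]
tcp_rot: [3.141, 0.0, 1.167]
wrist_force: [0.5, 0.0, 0.8]
gripper_width: 85.2
grip_force: 0.0
```

Request:
move_arm --steps '[[[0.005, 0, 0, 0, 0.4], [0.005, 0, 0, 0, 0.2], [0.005, 0, 0, 0, 0.2], [0.005, 0, 0, 0, 0.2], [0.005, 0, 0, 0, 0.2], [0.005, 0, 0, 0, 0.2], [0.005, 0, 0, 0, 0.2], [0.005, 0, 0, 0, 0.2], [0.005, 0, 0, 0, 0.2]]]' --grip_force 60

```text
clock: 4.35
tcp_pos: [459.9, -305.3, 65.1]
tcp_rot: [3.141, 0.0, 1.167]
wrist_force: [-1.4, 0.8, 5.1]
gripper_width: 28.3
grip_force: 59.6
```

Request:
move_arm --steps '[[[0, 0, 0.05, 0, 0.2], [0, 0, 0.1, 0, 0.2], [0, 0, 0.2, 0, 0.2], [0, 0, 0.3, 0, 0.2], [0, 0, 0.4, 0, 0.2], [0, 0, 0.4, 0, 0.2], [0, 0, 0.4, 0, 0.2], [0, 0, 0.4, 0, 0.2]]]'

```text
clock: 5.15
tcp_pos: [459.1, -304.8, 183.2]
tcp_rot: [-3.139, -0.0, 1.167]
wrist_force: [0.6, 0.3, -4.7]
gripper_width: 28.3
grip_force: 60.6
```

```bash
python3 - <<'E'
from h import *
o=env.observe();print(o["tcp_pos"],o["wrist_force"],o["wrist_torque"],o["gripper_width"])
c=env.calibration("scene");im=env.snapshot("scene")
a=cv2.resize(im[150:290,130:330],None,fx=3.5,fy=3.5,interpolation=cv2.INTER_CUBIC)
cv2.imwrite("pics/s1.png",a)
E
```

```text
[ 459.14721345 -304.7852072   183.17629816] [ 0.63326584  0.2981423  -4.70160442] [ 0.062983    0.05284607 -0.03835173] 28.327188142206126
```

View pics/s1.png

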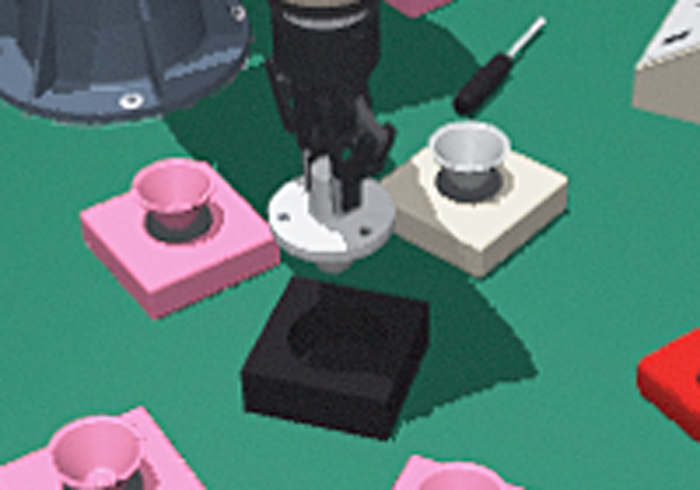

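The rotor is held upright and clear of the block, at crop (333,225). Next I carry it to the cup.

Request:
move_arm --steps '[[[-0.003, 0.1, 0, 0, 0.2], [-0.008, 0.22, 0, 0, 0.2], [-0.01, 0.35, 0, 0, 0.2], [-0.013, 0.48, 0, 0, 0.2], [-0.017, 0.6, 0, 0, 0.2], [-0.02, 0.7, 0, 0, 0.2], [-0.023, 0.775, 0, 0, 0.2], [-0.023, 0.775, 0, 0, 0.2], [-0.023, 0.775, 0, 0, 0.2], [-0.023, 0.775, 0, 0, 0.2]]]'

```text
clock: 6.2
tcp_pos: [452.7, -73.2, 184.3]
tcp_rot: [-3.141, 0.0, 1.167]
wrist_force: [-0.4, 0.2, -4.2]
gripper_width: 28.7
grip_force: 60.8
```

Request:
move_arm --steps '[[[0, 0, -0.05, 0, 0.2], [0, 0, -0.1, 0, 0.2], [0, 0, -0.14, 0, 0.2], [0, 0, -0.17, 0, 0.2], [0, 0, -0.19, 0, 0.2], [0, 0, -0.2, 0, 0.2], [0, 0, -0.2, 0, 0.2]]]'

```text
clock: 6.9
tcp_pos: [452.9, -72.9, 124.7]
tcp_rot: [-3.141, 0.0, 1.167]
wrist_force: [-0.4, -0.6, -3.8]
gripper_width: 28.1
grip_force: 60.8
```

Request:
move_arm --steps '[[[0, 0, -0.01, 0, 0.2], [0, 0, -0.02, 0, 0.2], [0, 0, -0.025, 0, 0.2], [0, 0, -0.03, 0, 0.2], [0, 0, -0.03, 0, 0.2], [0, 0, -0.03, 0, 0.2]]]'

```text
clock: 7.5
tcp_pos: [452.9, -72.7, 115.8]
tcp_rot: [-3.142, 0.0, 1.167]
wrist_force: [-0.9, -0.0, -4.4]
gripper_width: 28.3
grip_force: 60.8
```

Request:
move_arm --steps '[[[0, 0, -0.003, 0, 0.2], [0, 0, -0.005, 0, 0.2], [0, 0, -0.007, 0, 0.2], [0, 0, -0.007, 0, 0.2]]]'

```text
clock: 7.9
tcp_pos: [453.4, -72.7, 114.0]
tcp_rot: [3.141, -0.0, 1.167]
wrist_force: [2.0, 0.2, -1.4]
gripper_width: 28.4
grip_force: 61.2
```

Request:
move_arm --steps '[[[0.003, 0, -0.003, 0, 0.2], [0.003, 0, -0.005, 0, 0.2], [0.003, 0, -0.006, 0, 0.2], [0.003, 0, -0.006, 0, 0.2]]]'

```text
clock: 8.3
tcp_pos: [454.3, -72.6, 113.0]
tcp_rot: [3.14, -0.001, 1.167]
wrist_force: [-3.6, 3.1, 19.0]
gripper_width: 28.8
grip_force: 63.7
```

Request:
move_arm --steps '[[[0, 0, 0, 0, 0.2], [0, 0, 0, 0, 0.2], [0, 0, 0, -0.1, 0.2], [0, 0, 0, -0.2, 0.2], [0, 0, 0, -0.3, 0.2], [0, 0, 0, -0.4, 0.2], [0, 0, 0, -0.5, 0.2], [0, 0, 0, -0.6, 0.2], [0, 0, 0, -0.7, 0.2], [0, 0, 0, -0.7, 0.2]]]'

```text
clock: 9.3
tcp_pos: [454.9, -73.1, 113.0]
tcp_rot: [3.14, -0.002, 0.43]
wrist_force: [0.1, -1.2, 13.1]
gripper_width: 28.2
grip_force: 63.0
```

```bash
python3 - <<'E'
from h import *
o=env.observe();print(o["tcp_pos"],o["tcp_rot"],o["wrist_force"],o["wrist_torque"],o["gripper_width"])
im=env.snapshot("scene")
a=cv2.resize(im[150:250,200:330],None,fx=6,fy=6,interpolation=cv2.INTER_CUBIC)
cv2.imwrite("pics/s2.png",a)
E
```

```text
[454.94712287 -73.12388671 112.99678341] [ 3.13969302e+00 -1.89092114e-03  4.29838851e-01] [ 0.0649899  -1.23379846 13.09936366] [-0.24677179 -0.09212306 -0.00660885] 28.24605632017948
```

View pics/s2.png

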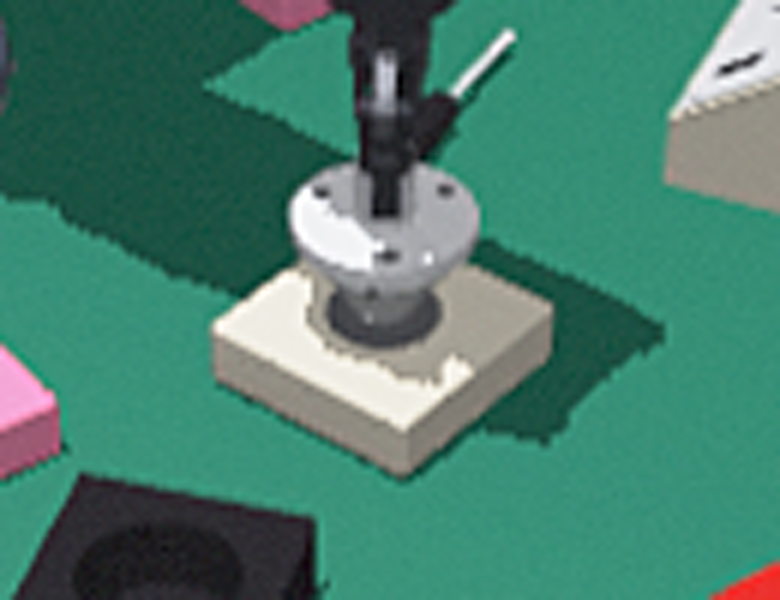

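The rotor sits upright in the cream drive's cup at crop (385,230), with almost no twist torque, so the cup turned with it. Releasing it now.

Request:
move_arm --steps '[[[0, 0, 0.003, 0, 0.3], [0, 0, 0.003, 0, 0.4], [0, 0, 0.003, 0, 0.6], [0, 0, 0.003, 0, 0.8], [0, 0, 0.003, 0, 0.8], [0, 0, 0.003, 0, 0.8], [0, 0, 0.003, 0, 0.8]]]'

```text
clock: 10.05
tcp_pos: [453.8, -72.7, 112.8]
tcp_rot: [-3.142, 0.0, 0.434]
wrist_force: [0.6, -0.8, -0.3]
gripper_width: 68.5
grip_force: 0.0
```

Request:
move_arm --steps '[[[0, 0, 0.1, 0, 0.8], [0, 0, 0.2, 0, 0.8], [0, 0, 0.35, 0, 0.8], [0, 0, 0.48, 0, 0.8], [0, 0, 0.48, 0, 0.5], [0, 0, 0.48, 0, 0.2], [0, 0, 0.48, 0, 0], [0, 0, 0.48, 0, 0], [0, 0, 0.48, 0, 0]]]'

```text
clock: 10.95
tcp_pos: [453.4, -72.7, 256.0]
tcp_rot: [-3.141, 0.001, 0.434]
wrist_force: [-0.0, -0.2, -0.1]
gripper_width: 0.6
grip_force: 0.0
```

```bash
python3 - <<'E'
from h import *
o=env.observe();print(o["tcp_pos"],o["tcp_rot"],o["wrist_force"],o["gripper_width"],o["joint_positions"])
im=env.snapshot("top");im2=env.snapshot("scene")
a=cv2.resize(im[175:265,215:305],None,fx=4,fy=4,interpolation=cv2.INTER_CUBIC)
b=cv2.resize(im2[165:255,210:320],None,fx=4,fy=4,interpolation=cv2.INTER_CUBIC)
cv2.imwrite("pics/s3.png",np.hstack([a,b]))
c=env.calibration("top");print((proj(c,[[452.4,-72.7,105],[452.4,-72.7,145]])-[214.6,174.6])*4)
E
```

```text
[453.43449916 -72.65374671 256.02045792] [-3.14075316e+00  1.21098715e-03  4.33956473e-01] [-0.02743782 -0.1700969  -0.09235956] 0.6488123216315814 [-1.58892867e-01  1.27030880e-01 -7.58898212e-02  1.36934901e+00
  1.96283824e-05  2.54874381e+00]
[[169.65811149 186.32538512]
 [167.83235049 182.58849799]]
```

View pics/s3.png

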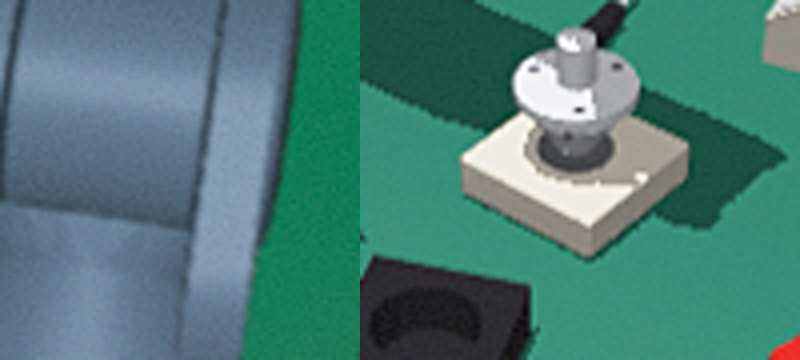

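The rotor stands seated and upright at (575,75) in the combined crop, with no contact left. Now I plan the key push: closed fingers press on the bow's upper end and follow it round.

```bash
cat > key.py <<'E'
import numpy as np
Q=(577.9,260.8,0.0884)
def tcp(th,r=23,h=42,gap=0,lead=0.1):
    s,k=np.sin(np.radians(35)),np.cos(np.radians(35))
    n=np.array([-s,0,k]);u=np.array([k,0,s]);v=np.array([0,1,0.]);F=np.array([0,0,97.5])
    x=np.cos(th)*u-np.sin(th)*v; m=-np.sin(th)*u-np.cos(th)*v
    P=F+h*n+r*x-5*m
    a=-m.copy();a[2]=0;a/=np.linalg.norm(a)
    P=P+(11+gap)*a
    c,si=np.cos(Q[2]),np.sin(Q[2]);R=np.array([[c,-si,0],[si,c,0],[0,0,1]])
    W=R@P+[Q[0],Q[1],0]; A=R@a
    yaw=np.arctan2(A[1],A[0])-np.pi-lead   # tool -x faces the hidden side, so that j6 stays in range
    return W,yaw
E
python3 - <<'E'
from key import *
p0,y0=tcp(0,gap=15)
print("pre",p0.round(1),y0.round(3),"move from cmd", (p0-np.array([453.45,-72.7,256.2])).round(1), "turn up deg",np.degrees(y0+2*np.pi-0.434).round(1))
pp=p0
for t in np.arange(0,1.86,.1):
    p,y=tcp(t); d=p-p0
    print(round(t,2),p.round(1),(d/300).round(3),(np.degrees(y-y0)/60).round(3), "j6",(np.arctan2(p[1],p[0])-y+np.pi-2*np.pi).round(2))
E
```

```text
pre [569.9 291.2 145.1] -1.582 move from cmd [ 116.5  363.9 -111.1] turn up deg 244.5
0.0 [571.3 276.3 145.1] [ 0.004 -0.05   0.   ] 0.0 j6 -1.11
0.1 [572.7 274.  145.3] [ 0.009 -0.057  0.001] -0.078 j6 -1.03
0.2 [573.9 271.7 145.4] [ 0.013 -0.065  0.001] -0.157 j6 -0.95
0.3 [575.  269.2 145.4] [ 0.017 -0.073  0.001] -0.237 j6 -0.87
0.4 [575.8 266.7 145.2] [ 0.02  -0.082  0.   ] -0.318 j6 -0.79
0.5 [576.5 264.1 144.9] [ 0.022 -0.09  -0.001] -0.402 j6 -0.71
0.6 [577.  261.5 144.4] [ 0.024 -0.099 -0.002] -0.488 j6 -0.62
0.7 [577.3 258.8 143.8] [ 0.024 -0.108 -0.004] -0.577 j6 -0.53
0.8 [577.4 256.1 143.2] [ 0.025 -0.117 -0.006] -0.669 j6 -0.44
0.9 [577.3 253.5 142.4] [ 0.024 -0.126 -0.009] -0.765 j6 -0.34
1.0 [577.  250.8 141.4] [ 0.023 -0.135 -0.012] -0.865 j6 -0.24
1.1 [576.5 248.2 140.4] [ 0.022 -0.143 -0.016] -0.969 j6 -0.14
1.2 [575.7 245.6 139.4] [ 0.019 -0.152 -0.019] -1.077 j6 -0.03
1.3 [574.8 243.2 138.2] [ 0.016 -0.16  -0.023] -1.188 j6 0.09
1.4 [573.6 240.8 137. ] [ 0.012 -0.168 -0.027] -1.302 j6 0.2
1.5 [572.1 238.6 135.7] [ 0.007 -0.176 -0.031] -1.418 j6 0.32
1.6 [570.5 236.5 134.4] [ 0.002 -0.182 -0.036] -1.534 j6 0.44
1.7 [568.6 234.7 133. ] [-0.005 -0.188 -0.04 ] -1.65 j6 0.56
1.8 [566.5 233.1 131.7] [-0.011 -0.194 -0.045] -1.765 j6 0.68
```

Request:
move_arm --steps '[[[0.19, 0.6, 0.1, 1, 0], [0.19, 0.6, 0.1, 1, 0], [0.19, 0.6, 0.1, 1, 0], [0.19, 0.6, 0.1, 1, 0], [0.19, 0.6, 0.1, 1, 0], [0.19, 0.6, 0.1, 1, 0], [0.19, 0.6, 0.1, 1, 0], [0.19, 0.6, 0.1, 1, 0]]]'

```text
clock: 11.85
tcp_pos: [510.8, 107.4, 286.5]
tcp_rot: [-3.141, 0.0, 1.484]
wrist_force: [-0.4, -0.8, -0.4]
gripper_width: 0.1
grip_force: 0.0
```

Request:
move_arm --steps '[[[0.2, 0.613, 0, 1, 0], [0.2, 0.613, 0, 1, 0], [0.2, 0.613, 0, 1, 0], [0.2, 0.613, 0, 1, 0], [0.2, 0.613, 0, 1, 0], [0.2, 0.613, 0, 1, 0], [0.2, 0.613, 0, 1, 0], [0.2, 0.613, 0, 1, 0]]]'

```text
clock: 12.65
tcp_pos: [570.9, 291.2, 286.5]
tcp_rot: [-3.141, -0.0, 2.527]
wrist_force: [-0.2, 0.0, 0.3]
gripper_width: 0.4
grip_force: 0.0
```

Request:
move_arm --steps '[[[0, 0, 0, 1, 0], [0, 0, 0, 1, 0], [0, 0, 0, 1, 0], [0, 0, 0, 1, 0], [0, 0, 0, 1, 0], [0, 0, 0, 1, 0], [0, 0, 0, 1, 0], [0, 0, 0, 1, 0]]]'

```text
clock: 13.45
tcp_pos: [570.9, 291.0, 286.8]
tcp_rot: [3.142, -0.0, -2.712]
wrist_force: [0.5, -0.2, -0.5]
gripper_width: 0.5
grip_force: 0.0
```

Request:
move_arm --steps '[[[0, 0, 0, 1, 0], [0, 0, 0, 1, 0], [0, 0, 0, 1, 0], [0, 0, 0, 1, 0], [0, 0, 0, 1, 0], [0, 0, 0, 1, 0], [0, 0, 0, 1, 0], [0, 0, 0, 1, 0]]]'

```text
clock: 14.25
tcp_pos: [570.8, 291.1, 286.8]
tcp_rot: [3.142, -0.0, -1.667]
wrist_force: [0.7, 0.4, -0.9]
gripper_width: 0.0
grip_force: 0.0
```

Request:
move_arm --steps '[[[0, 0, -0.1, 0.075, 0], [0, 0, -0.2, 0.075, 0], [0, 0, -0.25, 0.075, 0], [0, 0, -0.25, 0.075, 0], [0, 0, -0.25, 0.075, 0]]]'

```text
clock: 14.75
tcp_pos: [570.9, 291.1, 212.5]
tcp_rot: [-3.141, 0.0, -1.588]
wrist_force: [1.2, -0.1, -0.6]
gripper_width: -0.1
grip_force: 0.0
```

```bash
python3 - <<'E'
from h import *
from key import *
o=env.observe();print(o["tcp_pos"],o["tcp_rot"],o["wrist_force"],o["joint_positions"])
im=env.snapshot("scene");c=env.calibration("scene")
a=cv2.resize(im[85:205,290:400],None,fx=5,fy=5,interpolation=cv2.INTER_CUBIC)
cv2.imwrite("pics/k1.png",a)
E
```

```text
[570.91685109 291.14414242 212.50578322] [-3.14132768e+00  1.07285206e-04 -1.58801514e+00] [ 1.15024538 -0.07935894 -0.56159781] [ 4.71597598e-01  5.21650680e-01  3.61914114e-01  1.41077544e+00
 -2.97054323e-05 -1.08197991e+00]
```

View pics/k1.png

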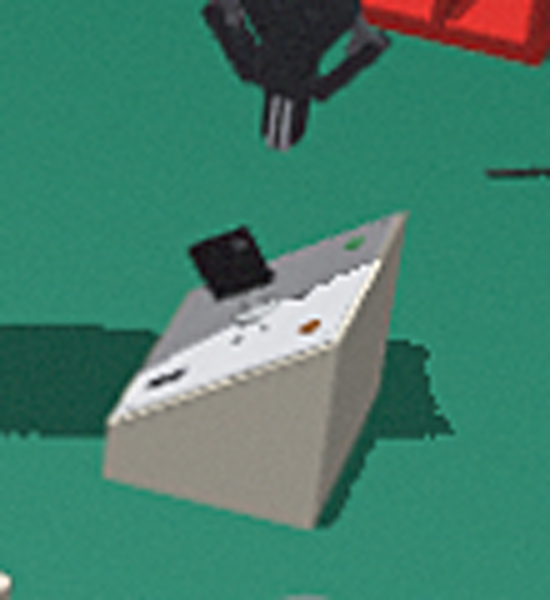

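The closed fingers at crop (280,140) are above and to the left of the bow at (232,262). They are clear, as planned, so I go down beside it.

Request:
move_arm --steps '[[[-0.003, 0, -0.1, 0, 0], [-0.003, 0, -0.18, 0, 0], [-0.003, 0, -0.222, 0, 0], [-0.003, 0, -0.222, 0, 0], [-0.003, 0, -0.222, 0, 0]]]'

```text
clock: 15.3
tcp_pos: [570.5, 291.4, 146.6]
tcp_rot: [-3.14, 0.001, -1.583]
wrist_force: [0.8, -0.2, 0.3]
gripper_width: 0.1
grip_force: 0.0
```

Request:
move_arm --steps '[[[0.002, -0.02, 0, 0, 0], [0.003, -0.035, 0, 0, 0], [0.004, -0.045, 0, 0, 0], [0.005, -0.05, 0, 0, 0], [0.007, -0.054, 0, -0.04, 0], [0.009, -0.057, 0.001, -0.078, 0], [0.011, -0.061, 0.001, -0.117, 0], [0.013, -0.065, 0.001, -0.157, 0]]]'

```text
clock: 16.1
tcp_pos: [573.9, 272.1, 145.7]
tcp_rot: [3.141, 0.001, -1.748]
wrist_force: [-0.4, 4.8, 0.3]
gripper_width: 0.0
grip_force: 2.1
```

Request:
move_arm --steps '[[[0.004, -0.008, 0, -0.08, 0], [0.007, -0.017, -0.001, -0.161, 0], [0.009, -0.025, -0.002, -0.245, 0], [0.011, -0.034, -0.003, -0.331, 0], [0.011, -0.043, -0.005, -0.42, 0], [0.012, -0.052, -0.007, -0.512, 0], [0.011, -0.061, -0.01, -0.608, 0], [0.01, -0.07, -0.013, -0.708, 0], [0.009, -0.078, -0.017, -0.812, 0]]]'

```text
clock: 17.0
tcp_pos: [577.4, 248.6, 141.2]
tcp_rot: [-3.141, 0.002, -2.601]
wrist_force: [3.3, 2.1, 4.2]
gripper_width: 0.2
grip_force: 2.8
```

Request:
move_arm --steps '[[[-0.003, -0.009, -0.003, -0.108, 0], [-0.006, -0.017, -0.007, -0.219, 0], [-0.01, -0.025, -0.011, -0.333, 0], [-0.015, -0.033, -0.015, -0.449, 0], [-0.02, -0.039, -0.02, -0.565, 0], [-0.02, -0.039, -0.02, -0.565, 0]]]'

```text
clock: 17.6
tcp_pos: [572.7, 236.8, 136.1]
tcp_rot: [3.14, 0.005, 3.09]
wrist_force: [9.4, 0.9, 8.3]
gripper_width: 0.0
grip_force: 6.3
```

Request:
move_arm --steps '[[[-0.004, -0.003, -0.002, -0.06, 0], [-0.007, -0.006, -0.004, -0.116, 0], [-0.01, -0.009, -0.007, -0.175, 0], [-0.013, -0.012, -0.009, -0.231, 0], [-0.013, -0.012, -0.009, -0.231, 0]]]'

```text
clock: 18.1
tcp_pos: [569.3, 233.0, 133.6]
tcp_rot: [3.139, 0.006, 2.85]
wrist_force: [11.3, -0.5, 9.8]
gripper_width: -0.0
grip_force: 7.5
```

Request:
move_arm --steps '[[[-0.004, -0.002, -0.002, -0.05, 0], [-0.008, -0.004, -0.004, -0.1, 0], [-0.008, -0.004, -0.004, -0.1, 0]]]'

```text
clock: 18.4
tcp_pos: [567.1, 231.7, 132.5]
tcp_rot: [3.139, 0.006, 2.745]
wrist_force: [12.8, -3.1, 7.3]
gripper_width: 0.0
grip_force: 8.2
```

Request:
move_arm --steps '[[[-0.004, -0.001, -0.002, 0, 0], [-0.008, -0.002, -0.004, 0, 0], [-0.008, -0.002, -0.004, 0, 0]]]'

```text
clock: 18.7
tcp_pos: [565.8, 231.4, 131.8]
tcp_rot: [3.137, 0.008, 2.747]
wrist_force: [18.5, -1.7, 8.7]
gripper_width: 0.1
grip_force: 10.0
```

Request:
move_arm --steps '[[[-0.004, 0, -0.002, 0, 0], [-0.007, 0, -0.003, 0, 0], [-0.007, 0, -0.003, 0, 0]]]'

```text
clock: 19.0
tcp_pos: [565.1, 231.5, 131.5]
tcp_rot: [3.136, 0.01, 2.747]
wrist_force: [25.5, -1.8, 10.1]
gripper_width: -0.0
grip_force: 13.4
```

Request:
move_arm --steps '[[[-0.004, 0, -0.001, 0, 0], [-0.008, 0, -0.002, 0, 0], [-0.008, 0, -0.002, 0, 0], [-0.008, 0, -0.002, 0, 0], [-0.008, 0, -0.002, 0, 0], [-0.008, 0, -0.002, 0, 0], [-0.008, 0, -0.002, 0, 0], [-0.008, 0, -0.002, 0, 0], [-0.008, 0, -0.002, 0, 0], [-0.008, 0, -0.002, 0, 0]]]'

```text
clock: 20.0
tcp_pos: [564.3, 231.7, 131.5]
tcp_rot: [3.134, 0.013, 2.746]
wrist_force: [35.3, -1.7, 7.9]
gripper_width: -0.2
grip_force: 16.6
```

```bash
python3 - <<'E'
from h import *
o=env.observe();print(o["tcp_pos"],o["wrist_force"],o["wrist_torque"])
a=env.snapshot("top");b=env.snapshot("scene");
f=lambda i,r,c:cv2.resize(i[r:r+70,c:c+70],(400,400),interpolation=cv2.INTER_CUBIC)
cv2.imwrite("pics/k2.png",np.hstack([f(b,110,305),f(a,140,95)]))
E
```

```text
[564.26622688 231.66709804 131.48121751] [35.25615001 -1.72094734  7.90062238] [-0.30573261 -7.22155423 -0.11812385]
```

View pics/k2.png

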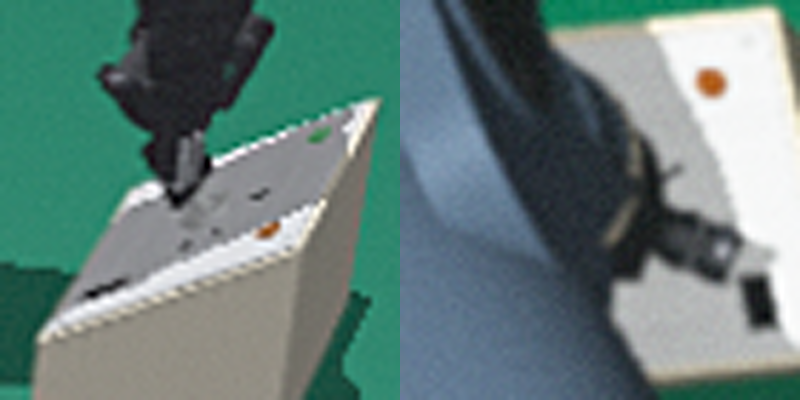

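The closed fingers at (180,190) in the scene half of the picture hold the bow turned across the slope. The force rose steeply to 36 N against about 15 N from the spring, so the key has been at the START stop for over a second. Now I let it back gently.

Request:
move_arm --steps '[[[0.012, 0.002, 0.004, 0.03, 0], [0.022, 0.004, 0.008, 0.06, 0], [0.031, 0.006, 0.012, 0.1, 0], [0.038, 0.012, 0.017, 0.215, 0], [0.044, 0.018, 0.021, 0.331, 0], [0.049, 0.024, 0.026, 0.447, 0], [0.054, 0.032, 0.03, 0.563, 0], [0.058, 0.04, 0.034, 0.677, 0], [0.061, 0.048, 0.038, 0.788, 0], [0.064, 0.057, 0.041, 0.896, 0]]]'

```text
clock: 21.1
tcp_pos: [576.9, 248.4, 140.6]
tcp_rot: [-3.141, 0.001, -2.592]
wrist_force: [0.0, 0.0, -0.6]
gripper_width: 0.1
grip_force: 0.0
```

Request:
move_arm --steps '[[[0.03, 0.03, 0.03, 0, 0], [0.04, 0.06, 0.1, 0, 0], [0.04, 0.06, 0.25, 0, 0], [0.04, 0.06, 0.4, 0, 0], [0, 0.3, 0.4, 0, 0], [-0.1, 0.5, 0.4, 0, 0], [-0.2, 0.65, 0.4, 0, 0], [-0.2, 0.65, 0.4, 0, 0], [-0.2, 0.65, 0.4, 0, 0], [-0.2, 0.65, 0.4, 0, 0]]]'

```text
clock: 22.1
tcp_pos: [516.0, 444.0, 259.9]
tcp_rot: [-3.141, -0.0, -2.595]
wrist_force: [-0.2, -0.6, -0.3]
gripper_width: 0.0
grip_force: 0.0
```

```bash
python3 - <<'E'
from h import *
from key import Q
# numeric check of key angle: project bow outlines at several angles and score darkness in top + scene pictures
P0=np.array([0,0,97.5]);s,k=np.sin(np.radians(35)),np.cos(np.radians(35))
n=np.array([-s,0,k]);u=np.array([k,0,s]);v=np.array([0,1,0.])
c,si=np.cos(Q[2]),np.sin(Q[2]);R=np.array([[c,-si,0],[si,c,0],[0,0,1]])
for nm in("top","scene"):
    im=env.snapshot(nm);cv2.imwrite(f"pics/end_{nm}.png",im);cal=env.calibration(nm);g=im.max(2)
    out=[]
    for th in np.arange(0,1.75,.1):
        x=np.cos(th)*u-np.sin(th)*v;y=np.cross(n,x)
        W=np.array([R@(P0+h*n+a*x+b*y)+[Q[0],Q[1],0] for h in(20,65) for a in(-25,25) for b in(-5,5)])
        hull=cv2.convexHull(proj(cal,W).astype(np.float32))
        m=np.zeros(g.shape,np.uint8);cv2.fillConvexPoly(m,np.rint(hull*16).astype(np.int32),255,shift=4)
        d=g<70; roi=cv2.dilate(m,np.ones((1,1)))>0
        out.append((round(float(th),1),round((d&roi).sum()/roi.sum(),2),int((d&roi).sum())))
    print(nm,out)
a=cv2.imread("pics/end_scene.png");b=cv2.imread("pics/end_top.png")
f=lambda i,r,c:cv2.resize(i[r:r+90,c:c+90],(390,390),interpolation=cv2.INTER_CUBIC)
cv2.imwrite("pics/end.png",np.hstack([f(a,100,295),f(a,165,220)]))
o=env.observe();print(o["tcp_pos"],o["wrist_force"])
E
```

```text
top [(0.0, np.float64(0.29), 60), (0.1, np.float64(0.3), 59), (0.2, np.float64(0.32), 57), (0.3, np.float64(0.33), 54), (0.4, np.float64(0.36), 53), (0.5, np.float64(0.39), 52), (0.6, np.float64(0.44), 66), (0.7, np.float64(0.51), 78), (0.8, np.float64(0.56), 98), (0.9, np.float64(0.56), 100), (1.0, np.float64(0.5), 102), (1.1, np.float64(0.48), 102), (1.2, np.float64(0.45), 102), (1.3, np.float64(0.42), 102), (1.4, np.float64(0.41), 102), (1.5, np.float64(0.4), 101), (1.6, np.float64(0.37), 98), (1.7, np.float64(0.35), 94)]
scene [(0.0, np.float64(0.22), 48), (0.1, np.float64(0.22), 48), (0.2, np.float64(0.24), 47), (0.3, np.float64(0.24), 46), (0.4, np.float64(0.25), 47), (0.5, np.float64(0.28), 46), (0.6, np.float64(0.29), 46), (0.7, np.float64(0.33), 45), (0.8, np.float64(0.38), 46), (0.9, np.float64(0.43), 46), (1.0, np.float64(0.56), 46), (1.1, np.float64(0.59), 43), (1.2, np.float64(0.51), 46), (1.3, np.float64(0.43), 46), (1.4, np.float64(0.36), 46), (1.5, np.float64(0.31), 46), (1.6, np.float64(0.28), 45), (1.7, np.float64(0.26), 45)]
[517.05085696 442.53850682 260.21298053] [-0.19367629 -0.58256998 -0.63922037]
```

I've used all ten picture views, so I check the key angle numerically, comparing the blob's shape with the model silhouette.

```bash
python3 - <<'E'
from h import *
from key import Q
P0=np.array([0,0,97.5]);s,k=np.sin(np.radians(35)),np.cos(np.radians(35))
n=np.array([-s,0,k]);u=np.array([k,0,s]);v=np.array([0,1,0.])
c,si=np.cos(Q[2]),np.sin(Q[2]);R=np.array([[c,-si,0],[si,c,0],[0,0,1]])
def model(cal,th,w):
    x=np.cos(th)*u-np.sin(th)*v;y=np.cross(n,x)
    # bow with bevelled corners (w mm)
    o=[(20,-25+w),(20,25-w),(65,-25+w),(65,25-w),(20+w,-25),(65-w,-25),(20+w,25),(65-w,25)]
    W=np.array([R@(P0+h*n+a*x+b*y)+[Q[0],Q[1],0] for h,a in o for b in(-5,5)])
    m=np.zeros((1680,2240),np.uint8);H=cv2.convexHull((proj(cal,W)*4+1.5).astype(np.float32))
    cv2.fillConvexPoly(m,np.rint(H).astype(np.int32),1);return m
def obs(f,cal):
    g=cv2.resize(cv2.imread(f).max(2),None,fx=4,fy=4,interpolation=cv2.INTER_CUBIC)
    p=proj(cal,[R@(P0+45*n)+[Q[0],Q[1],0]])[0]*4
    m=np.zeros(g.shape,np.uint8);cv2.circle(m,tuple(int(t) for t in p),62,1,-1)
    m&=(g<90).astype(np.uint8)
    N,l,st,_=cv2.connectedComponentsWithStats(m); return (l==1+st[1:,4].argmax()).astype(np.uint8)
for nm in("top","scene"):
    cal=env.calibration(nm)
    for f in(f"pics/{nm}0.png",f"pics/end_{nm}.png"):
        o=obs(f,cal);best=[]
        for th in np.arange(-.1,1.9,.05):
            m=model(cal,th,5)
            b=max(((np.roll(m,(dy,dx),(0,1))&o).sum()/(np.roll(m,(dy,dx),(0,1))|o).sum()) for dy in(-6,-3,0,3,6) for dx in(-6,-3,0,3,6))
            best.append((round(b,3),round(th,2)))
        print(f,o.sum(),sorted(best)[-5:])
E
```

```text
pics/top0.png 1696 [(np.float64(0.634), np.float64(0.3)), (np.float64(0.64), np.float64(0.1)), (np.float64(0.661), np.float64(0.15)), (np.float64(0.677), np.float64(0.25)), (np.float64(0.707), np.float64(0.2))]
pics/end_top.png 1866 [(np.float64(0.658), np.float64(1.05)), (np.float64(0.659), np.float64(0.85)), (np.float64(0.677), np.float64(1.0)), (np.float64(0.699), np.float64(0.95)), (np.float64(0.7), np.float64(0.9))]
pics/scene0.png 2505 [(np.float64(0.852), np.float64(0.15)), (np.float64(0.865), np.float64(0.2)), (np.float64(0.872), np.float64(0.35)), (np.float64(0.882), np.float64(0.25)), (np.float64(0.887), np.float64(0.3))]
pics/end_scene.png 3431 [(np.float64(0.369), np.float64(0.1)), (np.float64(0.375), np.float64(-0.05)), (np.float64(0.375), np.float64(0.05)), (np.float64(0.377), np.float64(-0.1)), (np.float64(0.377), np.float64(0.0))]
```

The image check is ambiguous (0.9 to 1.1). I'll settle it by touch: retrace to the bow and press gently, staying around the spring's preload.

Request:
move_arm --steps '[[[0.1, -0.15, 0, 0, 0], [0.2, -0.35, 0, 0, 0], [0.24, -0.59, 0, 0, 0], [0.24, -0.59, 0, 0, 0], [0.24, -0.59, 0, 0, 0], [0.24, -0.59, -0.15, 0, 0], [0.24, -0.59, -0.3, 0, 0], [0.23, -0.62, -0.37, 0, 0], [0.23, -0.62, -0.37, 0, 0]]]'

```text
clock: 23.1
tcp_pos: [583.9, 255.0, 146.3]
tcp_rot: [3.141, -0.005, -2.599]
wrist_force: [-1.0, -0.4, 1.1]
gripper_width: 0.5
grip_force: 0.0
```

Request:
move_arm --steps '[[[-0.015, -0.015, -0.015, 0, 0], [-0.03, -0.03, -0.03, 0, 0], [-0.03, -0.03, -0.03, 0, 0]]]'

```text
clock: 23.4
tcp_pos: [576.5, 247.9, 141.0]
tcp_rot: [-3.141, 0.001, -2.597]
wrist_force: [0.5, 0.1, -0.3]
gripper_width: -0.1
grip_force: 0.0
```

Request:
move_arm --steps '[[[-0.002, -0.005, -0.002, -0.054, 0], [-0.003, -0.009, -0.003, -0.108, 0], [-0.003, -0.009, -0.003, -0.108, 0]]]'

```text
clock: 23.7
tcp_pos: [576.4, 246.1, 140.4]
tcp_rot: [3.141, 0.002, -2.711]
wrist_force: [2.7, 2.5, 0.7]
gripper_width: 0.0
grip_force: 1.5
```

Request:
move_arm --steps '[[[-0.002, -0.004, -0.002, -0.055, 0], [-0.002, -0.004, -0.002, -0.055, 0]]]'

```text
clock: 23.9
tcp_pos: [576.3, 245.3, 140.0]
tcp_rot: [3.141, 0.004, -2.767]
wrist_force: [4.5, 4.7, 4.5]
gripper_width: -0.3
grip_force: 3.8
```

Request:
move_arm --steps '[[[-0.002, -0.004, -0.002, -0.055, 0], [-0.002, -0.004, -0.002, -0.055, 0]]]'

```text
clock: 24.1
tcp_pos: [575.9, 244.2, 139.6]
tcp_rot: [3.141, 0.004, -2.825]
wrist_force: [6.2, 5.9, 4.5]
gripper_width: 0.2
grip_force: 4.1
```

The force climbs to 9.7 N with hardly any motion. That is the spring preload rather than barrel friction (about 4 N), so the barrel is at ON. Backing off and clear.

Request:
move_arm --steps '[[[0.004, 0.008, 0.004, 0.1, 0], [0.01, 0.02, 0.008, 0.1, 0], [0.035, 0.045, 0.03, 0.1, 0], [0.045, 0.075, 0.1, 0.1, 0], [0.045, 0.075, 0.25, 0.1, 0], [0.045, 0.075, 0.4, 0.1, 0], [0, 0.3, 0.4, 0.1, 0], [-0.1, 0.5, 0.4, 0.1, 0], [-0.1, 0.5, 0.4, 0.1, 0], [-0.1, 0.5, 0.4, 0.1, 0]]]'

```text
clock: 25.1
tcp_pos: [542.1, 397.2, 257.6]
tcp_rot: [3.141, -0.001, -2.717]
wrist_force: [-0.6, -0.8, 0.3]
gripper_width: -0.3
grip_force: 0.0
```

```bash
python3 - <<'E'
from h import *
o=env.observe();print(o["clock"],o["tcp_pos"],o["wrist_force"],abs(o["qd"]).max())
print(env.close_job())
E
```

```text
25.1 [542.12194536 397.24946963 257.59146799] [-0.56991237 -0.76068129  0.27119561] 0.06840226748920981
the job is handed in; nothing more can be done
None
```

I handed the job in at 25.1 s with no verdict returned: the rotor was seated upright in the cream drive's cup and twisted about 42°, the key was held against its START stop for about a second and is back at ON (checked by touch), and the arm touches nothing.

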